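Slide the coaster onto its mat, turn the flip-top tin to face it, and hold

TASK

First slide the round marble coaster along the counter, without lifting it, until it lies wholly on the round mat that the carousel's pointer points at. Then turn the carousel by its wooden centre handle until the aluminium flip-top tin stands over the pointer, facing the coaster, and finish still gripping that handle, holding the carousel still: do not let go at the end. Leave the other things on the counter where they are.

Things in the scene. Friction and masses are not known exactly. Their poses are not given: they have to be found in the camera images.
- coaster_mid (a point): Centre (half-way up, 9 mm above its underside) of the loose round marble coaster, a disc 60 mm in diameter and 18 mm thick, about 90 to 180 g, lying flat on the counter (z = 0). Its rim can be pinched across the diameter at any yaw.
- mat: Thin round cork mat with a white paper edge, 96 mm in diameter, 1 mm thick and stuck down: the coaster and fingertips pass over its edge as over the bare counter. Origin at its centre, on the counter. It lies in line with the pointer, about 205 to 225 mm from the carousel's axis.
- foot: Fixed white plastic foot of the carousel, origin on the carousel's turning axis at counter level. A flat pointer tongue 22 mm wide and 10 mm high runs out along the foot's own -x, its tip 163 mm from the axis, pointing at the mat.
- turntable (a joint): Angle of the turntable about its vertical axis relative to the foot, rad, counter-clockwise from above positive; at 0, 2 pi or any whole turn the tin stands exactly over the pointer. No stops within two turns either way; it stays where it is left (friction about 0.06 N m). White tray 216 mm in diameter, rim 40 mm above the counter; the pots fixed on it reach up to 95 mm above the counter.
- handle (a point): Pale wooden centre handle, turning with the carousel: an upright block 60 mm long along its own x, 18 mm thick along its own y, 38 mm high, on a round post. Origin at the block's centre, on the turning axis, 145 mm above the counter (block from 126 to 164 mm). Its own -x points towards the tin. Pinch it from above across the 18 mm; nothing else on the carousel is that high.
- tin (a point): Centre of the aluminium tin, 52 mm in diameter, 66 mm high, with a hinged flip-top lid and a small thumb tab on the outer side; fixed on the turntable 70 mm from the axis. The other fixed pots follow each 90 degrees counter-clockwise from above: a white ceramic pot with cork, an open square black ceramic holder with sticks, an open frosted glass votive.
- front_mark (a point): Point fixed on the foot, level with the tin's centre, straight above the pointer's line and 70 mm from the axis: where the tin's centre must come.
- pump: Bystander: lime hand balloon pump lying on its side, about 210 mm long along its own x, 42 mm thick, grip bar 62 mm wide at the -x end. Origin under the barrel's middle, on the counter.
- spare_votive: Bystander: loose frosted glass votive on the counter, 60 mm wide, 62 mm high. Origin under its centre.
- salt_jar: Bystander: glass jar with aluminium cap, 48 mm wide, 75 mm high. Origin under its centre.
- mug: Bystander: blue mug, 76 mm wide, 85 mm high, handle towards its own +y. Origin under its centre.
- spoon: Bystander: wooden spoon 170 mm long, lying along its own x.
Mind the look-alikes: they are no part of the job. Of the things shaped like the part that bears coaster_mid, the marble one is meant.

How it is judged (in metres and radians):
On the way, in this order (a step that is already met when the one before it is completed fails the run):
1. the coaster lies flat and wholly on the mat, at rest, with the fingers off it (horizontal distance between coaster_mid and mat below 0.02 m and height (world z) of coaster_mid below 0.014 m and angle between coaster_mid's own z axis and vertical below 0.15 rad and linear speed of coaster below 0.02 m/s and contact force between the fingers and coaster below 0.1 N), for 0.2 s.
2. the tin stands over the pointer, turntable still and gripped by its handle (horizontal distance between tin and front_mark below 0.014 m and contact force between the fingers and turntable_c0 above 2 N and velocity of joint turntable between -0.08 and 0.08 rad/s), for 0.2 s.
At the end, for the whole second after the job is handed in: Coaster flat on the mat (centre within 20 mm of the mat's centre); the tin's centre within 14 mm of the mark over the pointer (about 11 degrees of turn); turntable still (under 0.08 rad/s) and the fingers gripping its wooden centre handle with more than 2 N (all of step 2 and horizontal distance between coaster_mid and mat below 0.02 m and height (world z) of coaster_mid below 0.014 m and angle between coaster_mid's own z axis and vertical below 0.15 rad); the arm keeps its last pose, push and grip.
It fails at once if the coaster is lifted more than 10 mm off the counter or tipped (height (world z) of coaster_mid above 0.02 m or angle between coaster_mid's own z axis and vertical above 0.4 rad).
It fails at once if a bystander is moved more than 25 mm (distance of any of pump, spare_votive, salt_jar, mug, spoon from where it was at the start of the episode above 0.025 m).
It also fails if it takes over 72 s, if anything falls off the work surface, if the arm or the gripper's body presses on something with over 40 N, if the wrist force passes 120 N, or if a joint passes its speed limit or range.

ROBOT

A 6-joint arm with a two-finger parallel gripper is mounted at the origin on the work surface. World frame = base frame: x ahead of the robot, y to its left, z up, the work surface at z = 0. Lengths are in mm, angles in rad, forces in N, time in s.
With the tool pointing down it reaches from about 275 to 750 mm from the base axis. Payload 10.2 kg.
Tool frame: the origin (TCP) lies between the finger pads; the fingertips stand 17 mm ahead of it and the grasp point (between the pads) lies 2 mm behind it; z points along the fingers, y is the line along which they close (so a half turn about z gives the same grasp; the last joint's range is limited). The gripper opens to 85 mm and grips with 20 to 120 N. Pads are 22 mm wide; open, the fingers measure 114 mm over their backs; the gripper's body (76 mm by 85 mm) begins 54 mm behind the grasp point. The pads swing forward as they close: fully open they stand 13 mm farther back than shut.
Start: joints at [-1.347, 0.313, 1.498, -0, 1.331, -0.223], TCP at [226.832, -473.475, 248.294] pointing down, gripper open.
Joint ranges: [-2.94, 2.94], [-0.97, 2.17], [0.19, 2.56], [-1.23, 4.37], [0.02, 3.11], [-2.88, 2.88]. Speed limits (rad/s): [2.39, 2.39, 3.01, 3.14, 3.14, 3.14].

INTERFACE

Orientations are given as a unit quaternion [w, x, y, z].
In Python, from rig import * gives the robot as it stands.
- The arm moves only by the tool step_arm, never from a script. Its argument "commands" is text: rows parted by semicolons, each of 7 numbers parted by spaces: the opening, from 0 (shut) to 1 (fully open), then the shift along the tool's x, y, z in cm, then the turn, a rotation vector about the tool's x, y, z in rad. In form: hand x y z rx ry rz; .... A call has 1 to 20 rows; each row is the pose to reach, as a shift and turn from the pose commanded when the call began, along the tool's axes at that moment; what a row does not reach only later rows make up. A row lasts 1/12 s, in which the tool goes at most 41.7 mm and 7.16 degrees, less where a joint would pass 70% of its speed; a pose out of reach is approached as far as the arm can. A call with a gripper value outside its range is refused whole. The fingers move at their own pace and stop on an object; "newtons" is the grip in N (left out, the last holds). Time passes only in rows, so rows that repeat a pose let the fingers close. It gives the time, the measured TCP pose, the force, the opening and the grip force at its end, in the units of the state.
- sense(): the state, without advancing time (a new reading comes with each control period).
- capture(name): name is "scene" or "top"; returns the picture (384x512x3 uint8, red, green, blue); there is no depth.
- camera_model(name): a dict with "mtx" (3x3 intrinsics, pixels), "k1" (the pictures are not rectified: a ray, as slopes to the right and down, at radius r is drawn at 1 + k1 r^2 times it, then the intrinsics apply), "eye" and "rotation" of the camera in the world. Camera axes: x right, y down, z forward; pixel columns grow to the right and rows downward; lengths in mm; the calibration is good to about 2 mm. A picture is of the moment at which its call begins. camera_model takes no time and is no camera call.
- finish_job(): hands the job in; it is judged then, once.
Trained networks look in the newest picture that a camera, given by its name, has taken for a name from the list of things; names that differ only in an ending like _2 or _b are one class to them, and where a whole thing is asked for, a point or a joint stands for the part that bears it (a point fixed in the world has none). Each returns a list of dicts, best first, with "score" (0 to 1); they miss things now and then, are a little off and sometimes report something else, mostly with a low value. They report only what shows in the picture. A call takes as long as a camera call. They do not tell look-alikes from the thing itself.
- search_frame(camera, label): "rect" ([centre column, centre row, width, height] in pixels, round what is visible of it).
- trace(camera, label): "mask" (384x512 bool, what is visible of it) and "rect" ([centre column, centre row, width, height] in pixels, round what is visible of it).
- spot_point(camera, label): "xy" ([column, row] in pixels: a listed point, or the origin of a listed thing).
The state is a dict: "time_s": time; "joints": joint angles; "dq": joint speeds; "tau": joint torques, N m; "eef_pos": TCP position; "ee_rot": TCP orientation; "force": force on the tool from outside, world axes, zero at the start; "wrist_torque": the same for the moment, N m; "grip_width": opening from 0.0 (shut) to 1.0 (fully open); "grip_force": force on a finger pad.
Only numpy, scipy, OpenCV 4.12 (cv2) and the standard library are available. Lean on these libraries where they do the work, as an engineer would, in place of code of your own. Each camera call takes 0.05 s, during which the arm holds its last target. There are 200 camera calls.

## Working session

There is one attempt and no reset: what is moved stays moved. The work goes in short steps, Python scripts to look and compute and a tool call to move; the robot and the scene stay as the last step left them, time stands still between calls to the robot, and variables do not carry over. Pictures are saved under pics/ and viewed, at most 10 in all, crops included, and the job is handed in when it is done.

Besides the shell and the picture viewer there is one more tool, called after "Emit:" by a JSON object that holds its "api" and its "payload", one argument or row to a line. step_arm: Moves the arm, as the interface text tells. Its arguments: {"type":"object","properties":{"commands":{"type":"string"},"newtons":{"type":"number"}},"required":["commands"]}

```bash
mkdir -p pics; cat > h.py <<'E'
from rig import *
import numpy as np, cv2
def ray(cam,px):
    m=camera_model(cam);K=np.array(m["mtx"]);k=m["k1"]
    d=cv2.undistortPoints(np.array([[px]],float),K,np.array([k,0,0,0,0.]))[0,0]
    return np.array(m["eye"],float),np.array(m["rotation"])@np.array([d[0],d[1],1])
def atz(cam,px,z):
    e,d=ray(cam,px);return (e+d*(z-e[2])/d[2]).round(1)
def proj(cam,p):
    m=camera_model(cam);c=np.array(m["rotation"]).T@(np.array(p,float)-np.array(m["eye"]))
    s=c[:2]/c[2];s=s*(1+m["k1"]*(s@s));K=np.array(m["mtx"]);return (K[:2,:2]@s+K[:2,2]).round(1)
E
python3 - <<'E'
from h import *
for c in("scene","top"):
    im=capture(c);cv2.imwrite(f"pics/{c}0.png",im[:,:,::-1]);m=camera_model(c);print(c,m)
    for l,z in(("coaster_mid",9),("mat",0),("foot",0),("handle",145),("tin",None),("pump",0),("spare_votive",0),("salt_jar",0),("mug",0),("spoon",0)):
        for r in spot_point(c,l)[:3]:
            print(l,round(r["score"],2),np.round(r["xy"],1),atz(c,r["xy"],73 if z is None else z))
E
```

```text
scene {'mtx': array([[352.06237198,   0.        , 249.69574553],
       [  0.        , 352.06237198, 194.01948186],
       [  0.        ,   0.        ,   1.        ]]), 'k1': 0.006734935903453836, 'eye': array([ 933.62127328, -473.3770093 ,  946.78368484]), 'rotation': array([-0.28076177,  0.89217723,  0.33897532, -0.10143152])}Traceback (most recent call last):
  File "<stdin>", line 6, in <module>
  File "h.py", line 8, in atz
    e,d=ray(cam,px);return (e+d*(z-e[2])/d[2]).round(1)
        ~~~^^^^^^^^
  File "h.py", line 6, in ray
    return np.array(m["eye"],float),np.array(m["rotation"])@np.array([d[0],d[1],1])
                                    ~~~~~~~~~~~~~~~~~~~~~~~^~~~~~~~~~~~~~~~~~~~~~~~
ValueError: matmul: Input operand 1 has a mismatch in its core dimension 0, with gufunc signature (n?,k),(k,m?)->(n?,m?) (size 3 is different from 4)
```

```bash
sed -i 's/np.array(m\["rotation"\])/rot(m["rotation"])/' h.py; cat >> h.py <<'E'
from scipy.spatial.transform import Rotation as R
def rot(q): return R.from_quat(np.roll(q,-1)).as_matrix()
E
python3 - <<'E'
from h import *
for c in("scene","top"):
    im=capture(c);cv2.imwrite(f"pics/{c}0.png",im[:,:,::-1]);m=camera_model(c);print(c,m["eye"],rot(m["rotation"])[:,2])
    for l,z in(("coaster_mid",9),("mat",0),("foot",0),("handle",145),("tin",73),("pump",0),("spare_votive",0),("salt_jar",0),("mug",0),("spoon",0)):
        for r in spot_point(c,l)[:3]:
            print(l,round(r["score"],2),np.round(r["xy"],1),atz(c,r["xy"],z))
a=cv2.imread("pics/top0.png");b=cv2.imread("pics/scene0.png")
E
```

```text
scene [ 933.62127328 -473.3770093   946.78368484] [-0.37133241  0.43221295 -0.82176895]
coaster_mid 0.93 [211.9 278.2] [ 619.9 -263.3    9. ]
coaster_mid 0.85 [174.3 269.1] [ 521.9 -314.6    9. ]
coaster_mid 0.64 [237.5 307. ] [ 726.8 -274.7    9. ]
mat 0.71 [240.6 203.5] [508.5 -22.7   0. ]
foot 0.79 [302.1 186.2] [614.9 164.6  -0. ]
handle 0.65 [308.3 157.3] [613.5 165.5 145. ]
tin 0.64 [317.2 124.6] [519.2 365.9  73. ]
tin 0.57 [327.1 184.6] [693.3 171.9  73. ]
tin 0.57 [260.5 133.7] [399.9 199.5  73. ]
pump 0.74 [117.1 318.4] [ 509.3 -503.5    0. ]
spare_votive 0.69 [285.2 272.6] [ 760.3 -111.6    0. ]
salt_jar 0.72 [259.7 139.3] [371.5 232.2   0. ]
salt_jar 0.53 [307.2 159.2] [558.  271.3   0. ]
mug 0.62 [317.1 121.5] [474.6 449.5   0. ]
mug 0.51 [118.8 320.1] [ 516.2 -503.2    0. ]
spoon 0.71 [130. 232.] [ 328.1 -322.4    0. ]
top [ 296.11431329  -13.26126689 1377.95103663] [ 0.2020831  -0.02241287 -0.97911189]
coaster_mid 0.82 [326.1 131.1] [ 730.4 -274.9    9. ]
coaster_mid 0.7 [404.3 194.5] [ 500.9 -491.1    9. ]
coaster_mid 0.69 [360.  149.8] [ 657.9 -374.2    9. ]
mat 0.96 [257.2 205. ] [515.5 -31.4   0. ]
mat 0.35 [212.2 184.1] [595.8 102.7   0. ]
foot 0.87 [190.3 181.2] [612.  170.6   0. ]
handle 0.97 [189.  167.6] [618.5 152.2 145. ]
tin 0.78 [180.3 155.1] [678.8 185.4  73. ]
tin 0.37 [256.2 204.8] [504.8 -27.6  73. ]
tin 0.28 [173. 264.] [357.3 227.5  73. ]
pump 0.64 [408.2 197.1] [ 492.8 -505.1    0. ]
spare_votive 0.77 [277.3 131.8] [ 746.5 -119.6    0. ]
salt_jar 0.74 [171.  265.7] [356.3 247.3   0. ]
mug 0.87 [101.2 232.7] [477.5 455.9   0. ]
spoon 0.81 [358.6 254.9] [ 331.1 -323.8    0. ]
spoon 0.72 [325.9 163.9] [ 625.  -261.6    0. ]
```

View pics/top0.png

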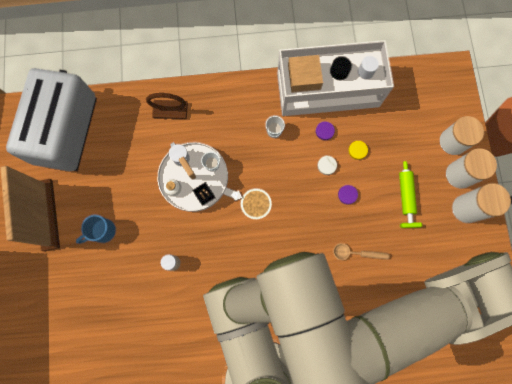

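View pics/scene0.png

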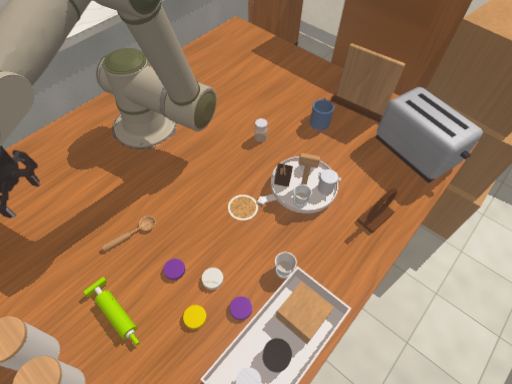

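```bash
python3 - <<'E'
from h import *
t=cv2.imread("pics/top0.png");s=cv2.imread("pics/scene0.png")
f=lambda a:cv2.resize(a,(400,400),interpolation=cv2.INTER_CUBIC)
cv2.imwrite("pics/crop0.png",np.hstack([f(t[135:215,150:230]),f(s[140:220,260:340])]))
cv2.imwrite("pics/crop1.png",np.hstack([f(t[110:210,290:390]),f(s[240:340,140:240])]))
for c in("top","scene"):
    for l,z in(("mat",0),("handle",145),("coaster_mid",18)):
        for r in trace(c,l)[:4]:
            m=r["mask"].astype(np.uint8);
            cs=max(cv2.findContours(m,0,2)[0],key=cv2.contourArea)
            P=np.array([atz(c,p[0].astype(float),z)[:2] for p in cs]).astype(np.float32)
            print(c,l,round(r["score"],2),np.round(r["rect"]),cv2.minEnclosingCircle(P),cv2.minAreaRect(P))
print(sense()["ee_rot"])
E
```

```text
top mat 0.65 [171. 265.  18.  17.] ((367.2034912109375, 248.32403564453125), 30.571016311645508) ((364.6134033203125, 248.48548889160156), (58.44888687133789, 47.96269989013672), 84.35179138183594)
top mat 0.57 [258. 203.  34.  29.] ((519.9252319335938, -26.819581985473633), 48.1947135925293) ((520.9054565429688, -28.162460327148438), (93.56039428710938, 91.55979919433594), 84.2280044555664)
top handle 0.83 [193. 177.  65.  68.] ((599.4000244140625, 148.75), 109.01666259765625) ((591.8892822265625, 144.53814697265625), (196.1044921875, 196.81317138671875), 84.20336151123047)
top coaster_mid 0.67 [326. 165.  22.  18.] ((616.800048828125, -262.8999938964844), 30.731510162353516) ((616.9900512695312, -261.5714416503906), (56.8011474609375, 58.167911529541016), 84.19852447509766)
top coaster_mid 0.64 [326. 133.  19.  21.] ((730.3773193359375, -268.99761962890625), 30.246051788330078) ((731.039794921875, -267.7277526855469), (57.30002212524414, 56.34852600097656), 37.542938232421875)
top coaster_mid 0.55 [358. 151.  18.  16.] ((655.2173461914062, -365.44976806640625), 31.030027389526367) 
[... 886 characters left out ...]
1), 88.86935424804688)
scene coaster_mid 0.8 [239. 308.  25.  24.] ((736.0, -273.04998779296875), 30.128347396850586) ((736.0899658203125, -272.9200134277344), (55.167118072509766, 57.25155258178711), 41.633541107177734)
scene coaster_mid 0.66 [192. 316.  23.  27.] ((663.0426025390625, -369.2398986816406), 32.18617248535156) ((662.784912109375, -368.54095458984375), (59.45713806152344, 62.37445068359375), 67.90560150146484)
scene coaster_mid 0.58 [174. 269.  22.  20.] ((525.5499877929688, -315.29998779296875), 32.40522003173828) ((525.5392456054688, -316.0621643066406), (57.42457580566406, 63.1601448059082), 88.98904418945312)
[ 1.51948343e-05  9.75150745e-01  2.21542375e-01 -1.20728142e-05]
```

View pics/crop0.png

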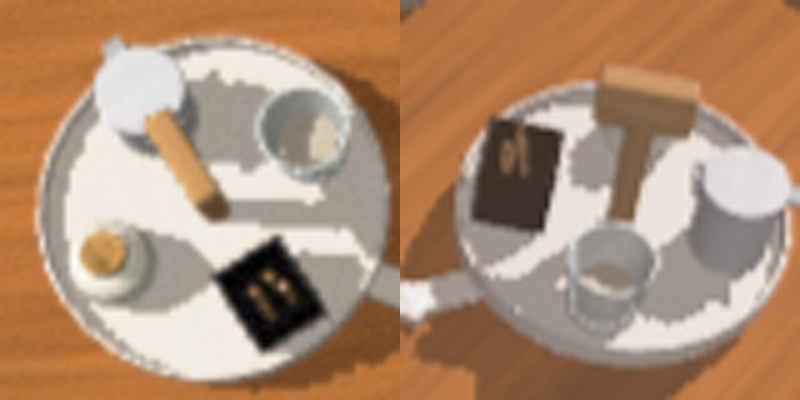

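View pics/crop1.png

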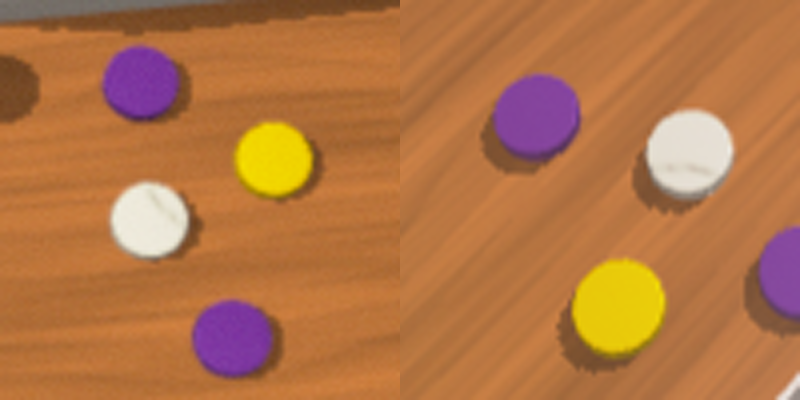

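Top view: the look-alikes are the purple discs at (326,131) and (348,195), the yellow disc at (359,150) and the white veined disc at (327,165). The close crop shows veins on the white one, so that is the marble coaster, at about (620,-264). The mat is at (257,204), about (521.5,-28.5). The tin sits behind and to the left of the handle at (178,153).

Emit:
{"api": "step_arm", "payload": {
  "commands": "1 44.6 -1.9 13 0 0 0;1 44.6 -1.9 13 0 0 0;1 44.6 -1.9 13 0 0 0;1 44.6 -1.9 13 0 0 0;1 44.6 -1.9 13 0 0 0;1 44.6 -1.9 13 0 0 0;1 44.6 -1.9 13 0 0 0;1 44.6 -1.9 13 0 0 0;1 44.6 -1.9 13 0 0 0;1 44.6 -1.9 13 0 0 0;1 44.6 -1.9 13 0 0 0;1 44.6 -1.9 13 0 0 0;1 44.6 -1.9 13 0 0 0;1 44.6 -1.9 13 0 0 0;1 44.6 -1.9 13 0 0 0;1 44.6 -1.9 13 0 0 0;1 44.6 -1.9 13 0 0 0;1 44.6 -1.9 13 0 0 0;1 44.6 -1.9 13 0 0 0;1 44.6 -1.9 13 0 0 0",
  "newtons": 25
}}

```text
time_s: 3.17
eef_pos: [620.7, -263.9, 118.5]
ee_rot: [0.0, 0.975, 0.221, 0.0]
force: [-0.4, -0.2, 1.0]
grip_width: 1.001
grip_force: 0.0
```

```bash
python3 - <<'E'
from h import *
s=capture("scene");f=lambda a:cv2.resize(a,(480,480),interpolation=cv2.INTER_CUBIC)
cv2.imwrite("pics/c2.png",f(s[220:320,160:260,::-1]))
print(proj("scene",(620.5,-264,18)),proj("scene",(620.5,-264,100)))
# axis: tray rim circle from top image colours vs projections
for c in("top","scene"):
    for l in("turntable","foot"):
        for r in trace(c,l)[:2]:
            m=r["mask"].astype(np.uint8);cs=max(cv2.findContours(m,0,2)[0],key=cv2.contourArea)
            P=np.array([atz(c,p[0].astype(float),40)[:2] for p in cs]).astype(np.float32)
            print(c,l,round(r["score"],2),np.round(r["rect"]),cv2.minEnclosingCircle(P),P.min(0),P.max(0))
# handle stereo from spot points
A=[ray("top",(189,167.6)),ray("scene",(308.3,157.3))]
M=np.zeros((3,3));b=np.zeros(3)
for e,d in A:
    d=d/np.linalg.norm(d);Q=np.eye(3)-np.outer(d,d);M+=Q;b+=Q@e
print("handle",np.linalg.solve(M,b))
for p in((187,167.5),):print(atz("top",p,164))
a=atz("top",(150+212/5,135+207/5),164);q=atz("top",(150+156/5,135+115/5),164);print(a,q,np.degrees(np.arctan2(*(q-a)[1::-1])))
a=atz("scene",(260+202/5,140+70/5),164);q=atz("scene",(260+300/5,140+90/5),164);print(a,q,np.degrees(np.arctan2(*(q-a)[1::-1])))
for c,p in(("top",(150+142/5,135+90/5)),("scene",(260+350/5,140+178/5))):print("tintop",atz(c,p,95))
E
```

```text
[211.6 277.3] [209.1 265.3]
top turntable 0.91 [191. 176.  69.  72.] ((625.8338012695312, 158.54421997070312), 117.86766052246094) [509.7  51.2] [730.  265.4]
top foot 0.61 [199. 177.  83.  65.] ((622.4688720703125, 127.8426284790039), 137.60255432128906) [508.8  18. ] [730.  264.2]
scene turntable 0.83 [307. 184.  67.  62.] ((622.898193359375, 157.44679260253906), 120.6679916381836) [513.6  37.3] [731.2 273.6]
scene foot 0.84 [299. 184.  79.  58.] ((610.1055297851562, 131.57200622558594), 141.5130615234375) [516.1  -2.6] [731.6 271.3]
handle [617.18989604 152.4823623  158.16997612]
[614.4 155.2 164. ]
[587.5 142.  164. ] [643.4 169.6 164. ] 26.277341646550262
[596.3 145.2 164. ] [648.2 171.  164. ] 26.432422294725814
tintop [679.3 187.3  95. ]
tintop [686.6 190.   95. ]
```

View pics/c2.png

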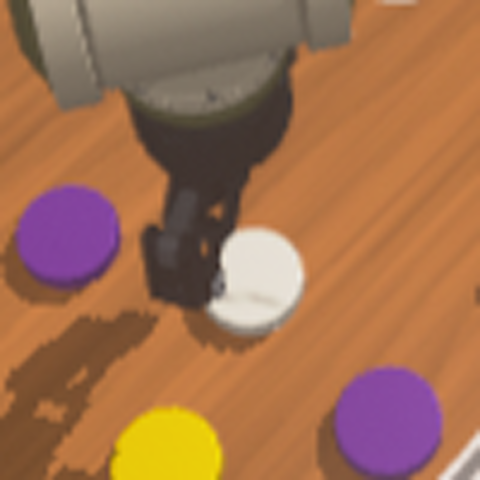

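The marble disc is at (213,278) in the scene, between the fingers as predicted. Descending and pinching.

Emit:
{"api": "step_arm", "payload": {
  "commands": "1 0 0 3 0 0 0;1 0 0 6 0 0 0;1 0 0 8 0 0 0;1 0 0 9.2 0 0 0;1 0 0 10.2 0 0 0;1 0 0 10.2 0 0 0;1 0 0 10.2 0 0 0;1 0 0 10.2 0 0 0"
}}

```text
time_s: 4.08
eef_pos: [621.6, -264.0, 17.8]
ee_rot: [0.001, 0.975, 0.222, 0.001]
force: [-0.3, 0.2, 0.3]
grip_width: 1.0
grip_force: 0.0
```

Emit:
{"api": "step_arm", "payload": {
  "commands": "0.6 0 0 0 0 0 0;0.6 0 0 0 0 0 0;0.6 0 0 0 0 0 0;0.6 0 0 0 0 0 0;0.6 0 0 0 0 0 0;0.6 0 0 0 0 0 0;0.6 0 0 0 0 0 0;0.6 0 0 0 0 0 0",
  "newtons": 20
}}

```text
time_s: 4.75
eef_pos: [621.2, -263.8, 17.4]
ee_rot: [0.0, 0.975, 0.222, 0.0]
force: [-1.2, 0.9, 5.7]
grip_width: 0.695
grip_force: 21.1
```

Emit:
{"api": "step_arm", "payload": {
  "commands": "0.6 0.1 -1 0 0 0 0;0.6 0.1 -2.4 0 0 0 0;0.6 0.2 -3.8 0 0 0 0;0.6 0.2 -5.2 0 0 0 0;0.6 0.3 -6.6 0 0 0 0;0.6 0.4 -8 0 0 0 0;0.6 0.4 -9.4 0 0 0 0;0.6 0.5 -10.8 0 0 0 0;0.6 0.5 -12.2 0 0 0 0;0.6 0.6 -13.6 0 0 0 0;0.6 0.7 -15 0 0 0 0;0.6 0.8 -16.4 0 0 0 0;0.6 0.8 -17.8 0 0 0 0;0.6 0.9 -19.2 0 0 0 0;0.6 0.9 -20.6 0 0 0 0;0.6 1.0 -22 0 0 0 0;0.6 1.1 -23.4 0 0 0 0;0.6 1.2 -24.8 0 0 0 0;0.6 1.2 -25.5 0 0 0 0;0.6 1.2 -25.5 0 0 0 0"
}}

```text
time_s: 6.42
eef_pos: [521.8, -27.2, 17.3]
ee_rot: [0.0, 0.975, 0.222, 0.001]
force: [-0.2, 6.5, 10.2]
grip_width: 0.69
grip_force: 22.4
```

Emit:
{"api": "step_arm", "payload": {
  "commands": "0.6 0 0 0 0 0 0;0.6 0 0 0 0 0 0;0.6 0 0 0 0 0 0"
}}

```text
time_s: 6.67
eef_pos: [521.8, -27.4, 17.3]
ee_rot: [-0.0, 0.975, 0.222, 0.001]
force: [-1.2, 7.0, 11.7]
grip_width: 0.692
grip_force: 22.5
```

```bash
python3 - <<'E'
from h import *
s=capture("scene");f=lambda a:cv2.resize(a,(480,480),interpolation=cv2.INTER_CUBIC)
cv2.imwrite("pics/c3.png",f(s[150:250,200:300,::-1]))
print(sense()["eef_pos"],sense()["grip_width"],sense()["grip_force"])
E
```

```text
[521.79010687 -27.41915927  17.28744628] 0.6902231128245664 22.464660108089447
```

View pics/c3.png

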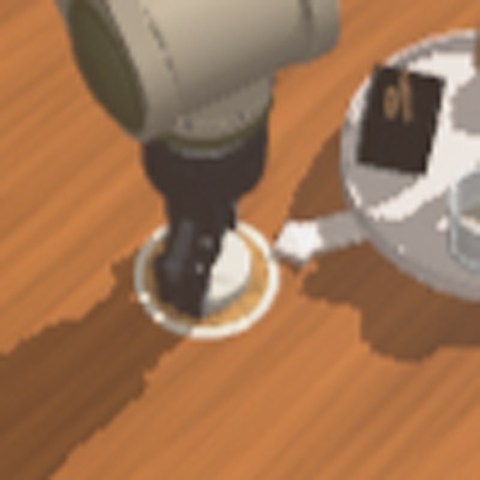

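The coaster sits inside the mat's white ring at about (244,207). Releasing and rising.

Emit:
{"api": "step_arm", "payload": {
  "commands": "0.8 0 0 0 0 0 0;0.9 0 0 0 0 0 0;1 0 0 0 0 0 0;1 0 0 0 0 0 0;1 0 0 0 0 0 0;1 0 0 0 0 0 0;1 0 0 -2 0 0 0;1 0 0 -5 0 0 0;1 0 0 -9 0 0 0;1 0 0 -13 0 0 0;1 0 0 -17 0 0 0;1 0 0 -21 0 0 0;1 0 0 -21 0 0 0;1 0 0 -21 0 0 0;1 0 0 -21 0 0 0"
}}

```text
time_s: 7.97
eef_pos: [521.0, -28.4, 225.3]
ee_rot: [-0.0, 0.975, 0.221, -0.001]
force: [-0.3, -0.4, 0.6]
grip_width: 1.002
grip_force: 0.0
```

```bash
python3 - <<'E'
from h import *
s=sense();print(s["eef_pos"],s["joints"],s["grip_width"])
for c in("scene","top"):
    im=capture(c)
    cv2.imwrite(f"pics/{c}4.png",im[:,:,::-1])
    for r in trace(c,"coaster_mid")[:4]:
        P=np.array([atz(c,p[::-1].astype(float),18)[:2] for p in np.argwhere(r["mask"])]);print(c,"coaster",round(r["score"],2),np.round(r["rect"]),P.mean(0))
    for r in trace(c,"mat")[:1]:
        cs=max(cv2.findContours(r["mask"].astype(np.uint8),0,2)[0],key=cv2.contourArea)
        P=np.array([atz(c,p[0].astype(float),0)[:2] for p in cs]).astype(np.float32);print(c,"mat",r["score"],cv2.minEnclosingCircle(P))
f=lambda n,x,y:cv2.resize(cv2.imread(n)[y:y+100,x:x+100],(400,400),interpolation=cv2.INTER_CUBIC)
cv2.imwrite("pics/c4.png",np.hstack([f("pics/top4.png",210,150),f("pics/scene4.png",200,150)]))
E
```

```text
[521.049703   -28.40826632 225.32753825] [-2.79232612e-01  3.25455575e-01  1.54209854e+00  1.21736800e-05
  1.27553645e+00  8.44876153e-01] 1.001836866985987
scene coaster 0.82 [192. 318.  22.  27.] [ 663.69283951 -371.59432099]
scene coaster 0.72 [174. 271.  19.  21.] [ 525.04037433 -317.95320856]
scene coaster 0.71 [243. 206.  15.  16.] [526.26190476 -34.31904762]
scene coaster 0.66 [242. 309.  23.  24.] [ 736.26478555 -274.20835214]
scene mat 0.72 ((521.1500244140625, -29.999998092651367), 51.16367721557617)
top coaster 0.63 [323. 135.  18.  19.] [ 729.1369863  -269.19554795]
top coaster 0.6 [358. 149.  17.  20.] [ 656.39965398 -365.36678201]
top mat 0.17 ((633.4000244140625, 167.9499969482422), 120.39097595214844)
```

View pics/c4.png

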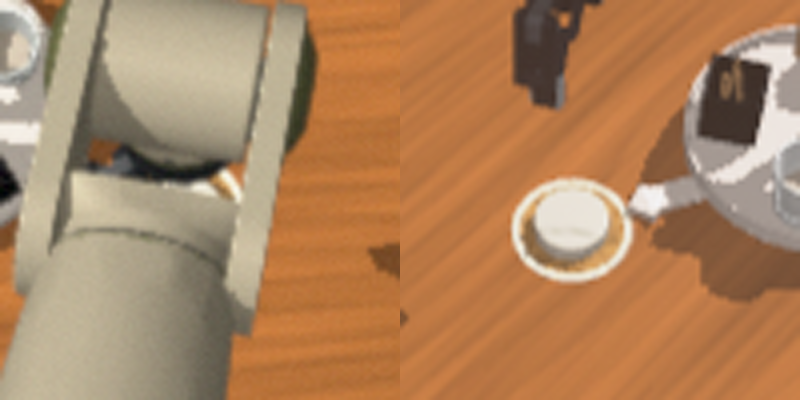

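In the scene picture the coaster lies at (243,206), centred on the mat ring with the fingers off it. Now moving over the handle with a half turn of the wrist, so that the full carousel turn fits in joint 6.

Emit:
{"api": "step_arm", "payload": {
  "commands": "1 1.7 -1.2 0 0 0 -0.12;1 3.4 -2.4 0 0 0 -0.24;1 5 -3.7 0 0 0 -0.36;1 6.7 -5 0 0 0 -0.48;1 8.4 -6.2 0 0 0 -0.6;1 10 -7.4 0 0 0 -0.72;1 11.8 -8.7 0 0 0 -0.84;1 13.5 -10 0 0 0 -0.96;1 15 -11 0 0 0 -1.08;1 16.8 -12.4 0 0 0 -1.2;1 16.8 -12.4 0 0 0 -1.32;1 16.8 -12.4 0 0 0 -1.44;1 16.8 -12.4 0 0 0 -1.56;1 16.8 -12.4 0 0 0 -1.6;1 16.8 -12.4 0 0 0 -1.6"
}}

```text
time_s: 9.52
eef_pos: [619.4, 156.0, 225.7]
ee_rot: [-0.0, 0.52, 0.854, -0.0]
force: [1.0, 0.4, -0.3]
grip_width: 1.0
grip_force: 0.0
```

Emit:
{"api": "step_arm", "payload": {
  "commands": "1 0 0 0 0 0 -0.12;1 0 0 0 0 0 -0.24;1 0 0 0 0 0 -0.36;1 0 0 0 0 0 -0.48;1 0 0 0 0 0 -0.6;1 0 0 0 0 0 -0.72;1 0 0 0 0 0 -0.84;1 0 0 0 0 0 -0.96;1 0 0 0 0 0 -1.08;1 0 0 0 0 0 -1.2;1 0 0 0 0 0 -1.32;1 0 0 0 0 0 -1.44;1 0 0 0 0 0 -1.556;1 0 0 0 0 0 -1.556;1 0 0 0 0 0 -1.556;1 0 0 0 0 0 -1.556"
}}

```text
time_s: 10.85
eef_pos: [619.4, 155.9, 226.1]
ee_rot: [-0.0, -0.227, 0.974, 0.0]
force: [0.3, -0.3, 0.4]
grip_width: 1.003
grip_force: 0.0
```

```bash
python3 - <<'E'
from h import *
s=sense();M=rot(s["ee_rot"]);print(s["eef_pos"],s["joints"],np.degrees(np.arctan2(M[1,1],M[0,1])))
im=capture("scene")
cv2.imwrite("pics/c5.png",cv2.resize(im[110:230,250:370,::-1],(600,600),interpolation=cv2.INTER_CUBIC))
print(proj("scene",(619,156,164)))
E
```

```text
[619.40464734 155.89303932 226.12894219] [ 6.34474804e-02  5.84518879e-01  1.14905679e+00  2.57791142e-05
  1.40829577e+00 -1.96437351e+00] 116.18534403398787
[308.8 155.8]
```

View pics/c5.png

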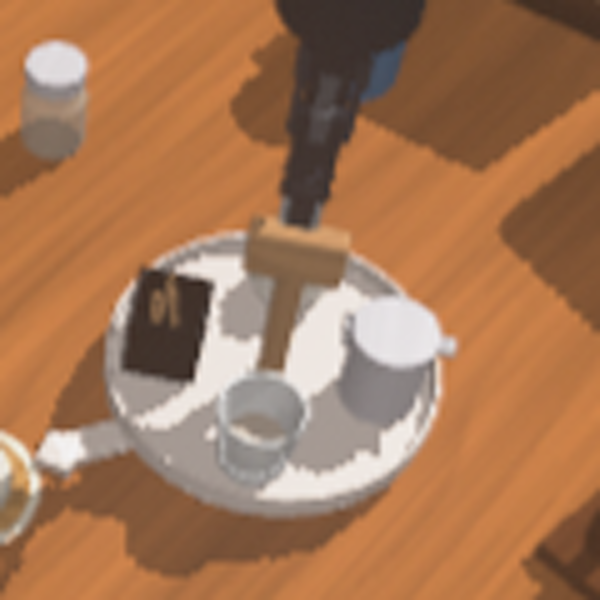

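The handle's top is at (310,157), directly between the fingers and as predicted. Descending and gripping.

Emit:
{"api": "step_arm", "payload": {
  "commands": "1 0 0 2 0 0 0;1 0 0 4 0 0 0;1 0 0 6 0 0 0;1 0 0 7.5 0 0 0;1 0 0 8.1 0 0 0;1 0 0 8.1 0 0 0;1 0 0 8.1 0 0 0"
}}

```text
time_s: 11.48
eef_pos: [619.7, 156.0, 146.0]
ee_rot: [0.0, -0.228, 0.974, -0.0]
force: [0.1, 0.9, 0.5]
grip_width: 1.0
grip_force: 0.0
```

Emit:
{"api": "step_arm", "payload": {
  "commands": "0 0 0 0 0 0 0;0 0 0 0 0 0 0;0 0 0 0 0 0 0;0 0 0 0 0 0 0;0 0 0 0 0 0 0;0 0 0 0 0 0 0;0 0 0 0 0 0 0;0 0 0 0 0 0 0;0 0 0 0 0 0 0;0 0 0 0 0 0 0;0 0 0 0 0 0 0;0 0 0 0 0 0 0",
  "newtons": 40
}}

```text
time_s: 12.48
eef_pos: [618.7, 157.5, 145.8]
ee_rot: [-0.0, -0.229, 0.973, 0.001]
force: [-3.8, 7.9, 3.0]
grip_width: 0.203
grip_force: 41.4
```

Emit:
{"api": "step_arm", "payload": {
  "commands": "0 0 0.1 0 0 0 0.03;0 0 0.2 0 0 0 0.08;0 0 0.2 0 0 0 0.15;0 0 0.2 0 0 0 0.22;0 0 0.2 0 0 0 0.29;0 0 0.2 0 0 0 0.36;0 0 0.2 0 0 0 0.43;0 0 0.2 0 0 0 0.5;0 0 0.2 0 0 0 0.57;0 0 0.2 0 0 0 0.64;0 0 0.2 0 0 0 0.71;0 0 0.2 0 0 0 0.78;0 0 0.2 0 0 0 0.85;0 0 0.2 0 0 0 0.92;0 0 0.2 0 0 0 0.99;0 0 0.2 0 0 0 1.06;0 0 0.2 0 0 0 1.13;0 0 0.2 0 0 0 1.2;0 0 0.2 0 0 0 1.26;0 0 0.2 0 0 0 1.26"
}}

```text
time_s: 14.15
eef_pos: [619.1, 160.0, 145.8]
ee_rot: [0.001, 0.39, 0.921, 0.002]
force: [5.7, 11.5, -0.0]
grip_width: 0.211
grip_force: 40.8
```

Emit:
{"api": "step_arm", "payload": {
  "commands": "0 0 0.1 0 0 0 0.03;0 0.1 0.2 0 0 0 0.08;0 0.1 0.2 0 0 0 0.15;0 0.1 0.2 0 0 0 0.22;0 0.1 0.2 0 0 0 0.29;0 0.1 0.2 0 0 0 0.36;0 0.1 0.2 0 0 0 0.43;0 0.1 0.2 0 0 0 0.5;0 0.1 0.2 0 0 0 0.57;0 0.1 0.2 0 0 0 0.64;0 0.1 0.2 0 0 0 0.71;0 0.1 0.2 0 0 0 0.78;0 0.1 0.2 0 0 0 0.85;0 0.1 0.2 0 0 0 0.92;0 0.1 0.2 0 0 0 0.99;0 0.1 0.2 0 0 0 1.06;0 0.1 0.2 0 0 0 1.13;0 0.1 0.2 0 0 0 1.2;0 0.1 0.2 0 0 0 1.25;0 0.1 0.2 0 0 0 1.25"
}}

```text
time_s: 15.82
eef_pos: [621.5, 160.4, 145.8]
ee_rot: [0.001, 0.855, 0.518, 0.004]
force: [16.0, 4.5, -5.6]
grip_width: 0.202
grip_force: 40.3
```

Emit:
{"api": "step_arm", "payload": {
  "commands": "0 0 0 0 0 0 0;0 0 0 0 0 0 0;0 0 0 0 0 0 0;0 0 0 0 0 0 0"
}}

```text
time_s: 16.15
eef_pos: [621.5, 160.4, 145.8]
ee_rot: [0.001, 0.855, 0.519, 0.004]
force: [16.6, 4.0, -4.4]
grip_width: 0.207
grip_force: 40.3
```

```bash
python3 - <<'E'
from h import *
s=sense();M=rot(s["ee_rot"]);print(s["eef_pos"],s["joints"],np.degrees(np.arctan2(M[1,1],M[0,1])),s["force"],s["wrist_torque"])
im=capture("scene")
cv2.imwrite("pics/c6.png",cv2.resize(im[130:230,220:350,::-1],(780,600),interpolation=cv2.INTER_CUBIC))
for l in("tin","coaster_mid"):
    for r in spot_point("scene",l)[:4]:print(l,r["score"],r["xy"],atz("scene",r["xy"],73 if l=="tin" else 9))
for r in trace("scene","tin")[:2]:print(r["score"],r["rect"])
E
```

```text
[621.54630713 160.38636299 145.80745976] [0.06983671 0.65189113 1.24999073 0.00144102 1.2325255  0.54786759] -27.417034072358263 [16.55447913  4.00113929 -4.35761228] [ 0.80111695 -1.79830499 -0.05504643]
tin 0.96 [284.1, 184.6] [594.4  83.3  73. ]
tin 0.21 [302.4, 189.4] [647.4 106.3  73. ]
tin 0.19 [117.3, 320.4] [ 546.2 -503.7   73. ]
coaster_mid 0.86 [242.5, 204.0] [518.4 -24.3   9. ]
coaster_mid 0.72 [176.0, 269.1] [ 525.5 -311.4    9. ]
coaster_mid 0.7 [240.2, 307.2] [ 732.5 -270.3    9. ]
coaster_mid 0.56 [195.3, 315.6] [ 659.6 -364.2    9. ]
0.85 [305.0, 181.1, 67.6, 61.9]
0.61 [113.2, 312.6, 57.9, 61.4]
```

View pics/c6.png

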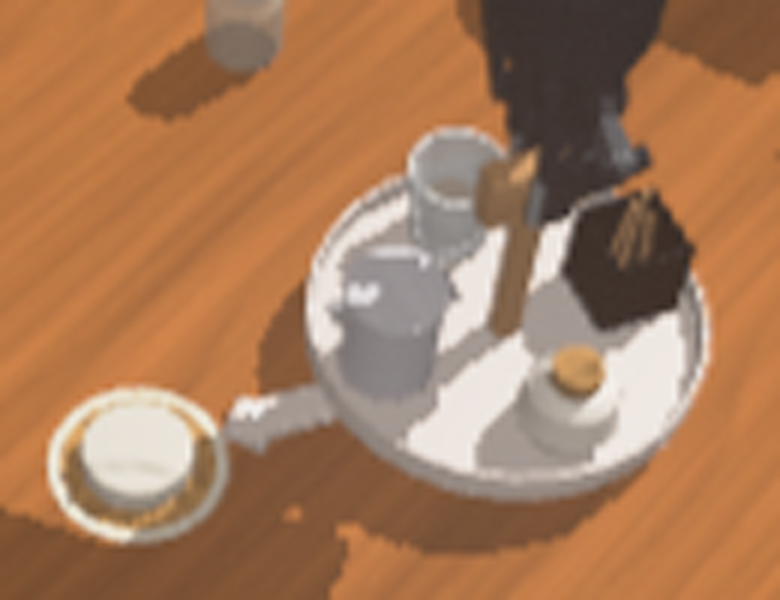

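```bash
python3 - <<'E'
from h import *
for ax in((620,157),(621.5,160.4)):
  for a in(-127,-117.5,-108):
    u=np.array([np.cos(np.radians(a)),np.sin(np.radians(a))]);f=lambda r,z:(proj("scene",(*(np.array(ax)+r*u),z))-[220,130])*6
    print(ax,a,"tintop",f(70,95),"tinbottom",f(70,29),"tip",f(163,10),"mat",f(209,0))
for c in [(232,425),(265,440)]: print(atz("scene",(220+c[0]/6,130+c[1]/6),10))
E
```

```text
(620, 157) -127 tintop [384.6 264. ] tinbottom [373.8 339.6] tip [203.4 387.6] mat [120.  411.6]
(620, 157) -117.5 tintop [392.4 281.4] tinbottom [381.  356.4] tip [217.8 427.8] mat [137.4 463.2]
(620, 157) -108 tintop [403.2 297.6] tinbottom [391.2 372.6] tip [241.2 466.2] mat [165.6 513.6]
(621.5, 160.4) -127 tintop [391.2 261.6] tinbottom [379.8 337.2] tip [210.  385.2] mat [126.  409.2]
(621.5, 160.4) -117.5 tintop [398.4 279. ] tinbottom [387. 354.] tip [224.4 425.4] mat [143.4 460.8]
(621.5, 160.4) -108 tintop [409.8 295.2] tinbottom [397.2 370.2] tip [247.2 463.8] mat [171.6 511.2]
[549.2  18.6  10. ]
[568.5  23.   10. ]
```

The tin top is at about (286,178) and the pointer tip at (260,201). Both match the projected target to within about 4°, and the grip force is 40 N. Handing in.

```bash
python3 -c "
from rig import *
print(finish_job())"
```

```text
the job is handed in; nothing more can be done
None
```

I handed the job in with the coaster on the mat at the pointer, the tin over the pointer to within about 4° by the last picture, and the gripper still holding the handle at about 40 N. The hand-in call returned no verdict.

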